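Feed a jar through the sprung gate of the lid-sticker station

ROBOT

A 7-joint arm with a two-finger parallel gripper is mounted at the origin on a cart in front of the work surface, level with it; the furniture and walls round the work are solid. World frame = base frame: x ahead of the robot, y to its left, z up, the work surface at z = 0. Lengths are in mm, angles in rad, forces in N, time in s.
With the tool pointing down it reaches from about 350 to 775 mm from the base axis. Payload 3.1 kg.
Tool frame: the origin (TCP) lies on the mounting face of the last link; the fingertips stand 173 mm ahead of it and the grasp point (between the pads) lies 155 mm ahead of it; z points along the fingers, y is the line along which they close (so a half turn about z gives the same grasp; the last joint's range is limited). The gripper opens to 85 mm and grips with 20 to 120 N. Pads are 22 mm wide; open, the fingers measure 114 mm over their backs; the gripper's body (76 mm by 85 mm) begins 54 mm behind the grasp point. The pads swing forward as they close: fully open they stand 13 mm farther back than shut.
Start: joints at [-0.042, 0.311, 0.014, 1.512, -0.004, 1.319, -0.027], TCP at [550.012, 0.035, 404.704] pointing down, gripper open.
Joint ranges: [-2.7, 2.7], [-0.3, 1.91], [-1.27, 1.3], [0.12, 2.57], [-1.44, 4.58], [0.2, 2.03], [-3.05, 3.05]. Speed limits (rad/s): [2.79, 2.79, 3.14, 3.14, 3.14, 3.14, 3.14].

INTERFACE

Orientations are given as a unit quaternion [w, x, y, z].
In Python, from bench import robot gives the robot as it stands.
- The arm moves only by the tool send_rows, never from a script. Its argument "commands" is a list that holds one entry, the list of rows, each a list of 5 numbers: the gripper's target within -1 to 1 (shut at 1, half-way at 0, fully open at -1), then the shift along the tool's x, y, z in units of 0.2 m (1.0 is 0.2 m), then the turn about the tool's z in units of pi/2 rad (1.0 is pi/2 rad). A call has 1 to 12 rows; each row is the pose to reach, as a shift and turn from the pose commanded when the call began, along the tool's axes at that moment; what a row does not reach only later rows make up. A row lasts 1/10 s, in which the tool goes at most 50 mm and 8.59 degrees, less where a joint would pass 70% of its speed; a pose out of reach is approached as far as the arm can. A call with a number of a shift or a turn outside -1 to 1 is refused whole. A call with a gripper value outside its range is refused whole. The fingers move at their own pace and stop on an object; "newtons" is the grip in N (left out, the last holds). Time passes only in rows, so rows that repeat a pose let the fingers close. It gives the time, the measured TCP pose, the force, the opening and the grip force at its end, in the units of the state.
- robot.get_state(): the state, without advancing time (a new reading comes with each control period).
- robot.camera(name): name is "scene" or "side" or "wrist"; returns (picture, depth): 420x560x3 uint8, blue, green, red; 420x560 float32, mm along the optical axis (not along the pixel's ray), 0 where there is no reading.
- robot.get_calibration(name): a dict with "mtx" (3x3 intrinsics, pixels), "R" (3x3) and "t" (3): a world point X has camera coordinates R X + t; the wrist camera has in their place "tool_from_camera" (4x4, takes a point from camera to tool coordinates, whose origin is the TCP and whose axes are the flange's). Camera axes: x right, y down, z forward; pixel columns grow to the right and rows downward; lengths in mm; the calibration is good to about 2 mm. The wrist camera is an equidistant fisheye: a pixel r from the principal point sees the ray r / f radians off the axis. A picture is of the moment at which its call begins: read the wrist's pose just before it. get_calibration takes no time and is no camera call.
- robot.hand_in(): hands the job in; it is judged then, once.
The state is a dict: "clock": time; "joint_positions": joint angles; "joint_velocities": joint speeds; "effort": joint torques, N m; "ee_pos": TCP position; "ee_rot": TCP orientation; "contact_force": force on the tool from outside, world axes, zero at the start; "torque": the same for the moment, N m; "gripper_width": finger opening in mm; "finger_force": force on a finger pad.
Only numpy, scipy, OpenCV 4.12 (cv2) and the standard library are available. Lean on these libraries where they do the work, as an engineer would, in place of code of your own. Each camera call takes 0.05 s, during which the arm holds its last target. There are 200 camera calls.

TASK

Of the jars set out to the right of the lid-sticker station, one still has a plain black lid without a white sticker. Stand it on the plate between the guide rails before the sticker station's yellow gate, then slide it along the plate through the sprung gate until it is pressed home, firmly but gently, against the rubber stop pad, and let the gate swing fully shut behind it. Leave everything else where it is.

Things in the scene. Friction and masses are not known exactly. Their poses are not given: they have to be found in the camera images.
- jar: Jar to feed: amber glass, black screw lid WITHOUT a white sticker; 68 mm diameter (body radius 34 mm up to 66 mm, lid radius 33 mm above), 78 mm high, 0.13 to 0.22 kg. Origin at the centre of its underside, z up. Stands on the table right of the station, in any of three places shared with done_a and done_b.
- station: Fixed lid-sticker station. Base plate 132 mm wide, x = -135 to +290 mm, its top 6 mm above the origin. Origin on the table at the closed gate's line, mid-lane; x along the lane (feeding direction, away from the robot), y left, z up. White housing with reel from x = 212 mm, 165 mm high; before it nothing is taller than 56 mm, rails 32 mm. Plate and rails are slippery; the lane is open above.
- infeed (a point): Point on the plate's top (6 mm above the table), mid-lane, 75 mm before the gate line: a jar centred here stands free before the gate. The two steel guide rails are 76 mm apart from 70 mm before the gate line, and flare to 100 mm apart at 128 mm before it.
- gate_pin (a point): Foot of the gate's upright hinge pin on the plate's top, at the gate line, 44 mm right of mid-lane (station x = 0, y = -44 mm); pin and spring reach 56 mm above the table. The leaf swings inwards from here only. From 78 mm beyond the gate line on, the lane again has rails on both sides, 76 mm apart.
- gate (a joint): Yellow one-way gate leaf, rad: 0 = shut across the lane, growing to 1.75 as it swings inwards (station +x). Leaf 70 mm long with round end, 11 to 46 mm above the table. A spring shuts it (0.05 N m shut, 0.13 at 1.3 rad); sliding a jar through takes up to about 6 N. It can shut only once the jar's centre is past station x = 96 mm and the pusher is gone.
- leaf_end (a point): Centre of the round black end of the gate leaf, 66 mm from the hinge pin, 28 mm above the table.
- stop_near (a point): Mid-lane on the plate at station x = 101 mm: centre of a jar that just touches the rubber stop pad at its nearest setting. The stop is clamped anywhere from here to 30 mm farther; its setting is NOT measured. The pad (46 mm wide, 19 to 53 mm above the table) gives 1 mm per 5 N, 5 mm in all, springs back slowly. Home: pressed with 5 to 10 N for a moment; over 12 N shifts it.
- done_a: Finished jar, same shape and size, with a round white sticker on its lid; origin at the centre of its underside. Leave alone.
- done_b: Another finished jar with a white lid sticker, the same. Leave alone.
- spare_roll: Spare roll of stickers lying flat to the left of the station, 66 mm diameter, 30 mm high; origin at the centre of its underside. Leave alone.
- tin: Round grey wick tin to the left of the station, 68 mm diameter, 36 mm high; origin at the centre of its underside. Leave alone.
- marker: Felt marker with a black cap, 134 mm long (along its y), 14 mm thick, on the table at the near left; origin under its middle. Leave alone.
Not all that is in view belongs to the job. What is shaped like the jar but pink, purple or turquoise is not meant.

How it is judged:
By the outcome, as a careful person would: the job done as asked, in the order asked, and still so for the second after the job is handed in, with the robot touching nothing.
It also fails if it takes over 72 s, if anything falls off the work surface, if the arm or the gripper's body presses on something with over 40 N, if the wrist force passes 120 N, or if a joint passes its speed limit or range.

## Working session

There is one attempt and no reset: what is moved stays moved. The work goes in short steps, Python scripts to look and compute and a tool call to move; the robot and the scene stay as the last step left them, time stands still between calls to the robot, and variables do not carry over. Pictures are saved under pics/ and viewed, at most 10 in all, crops included, and the job is handed in when it is done.

Besides the shell and the picture viewer there is one more tool, called after ">>>" by a JSON object that holds its "name" and its "arguments", one argument or row to a line. send_rows: Moves the arm, as the interface text tells. Its arguments: {"type":"object","properties":{"commands":{"type":"array"},"newtons":{"type":"number"}},"required":["commands"]}

```bash
mkdir -p pics
python3 - <<'E'
from bench import robot
import cv2,numpy as np
for n in("scene","side"):
    p,d=robot.camera(n);cv2.imwrite(f"pics/{n}0.png",p);np.save(f"pics/{n}0.npy",d)
    c=robot.get_calibration(n);print(n,{k:np.round(v,3).tolist() for k,v in c.items()})
s=robot.get_state();print(s)
E
```

```text
scene {'mtx': [[505.532, 0.0, 279.053], [0.0, 505.532, 202.481], [0.0, 0.0, 1.0]], 'R': [[-0.509, -0.86, 0.009], [-0.603, 0.35, -0.717], [0.614, -0.371, -0.697]], 't': [251.914, 329.571, 1223.186]}
side {'mtx': [[477.704, 0.0, 279.538], [0.0, 477.704, 210.604], [0.0, 0.0, 1.0]], 'R': [[-0.879, -0.476, 0.021], [-0.175, 0.283, -0.943], [0.443, -0.833, -0.332]], 't': [426.114, 150.244, 1000.141]}
{'clock': 0.1, 'joint_positions': array([-0.0417027 ,  0.31166052,  0.01398427,  1.51290626, -0.00442122,
        1.31918297, -0.02721804]), 'joint_velocities': array([-0.00023534, -0.0019961 , -0.00082108, -0.00222601,  0.00066952,
        0.00115362, -0.00209604]), 'effort': array([ 1.58822681e-03, -3.80853546e+01,  1.46967340e-01, -2.31242698e+01,
        1.21570277e-02,  8.10778613e-03,  3.56746978e-05]), 'ee_pos': array([5.49716328e+02, 3.88050709e-02, 4.03717274e+02]), 'ee_rot': array([-0.00072792,  0.70708371,  0.70712905, -0.00077479]), 'contact_force': array([0.68993554, 0.46554209, 0.54772498]), 'torque': array([-0.01835808, -0.01084131, -0.00864935]), 'finger_force': 0.0, 'gripper_width': 85.12156439223814}
```

View pics/scene0.png

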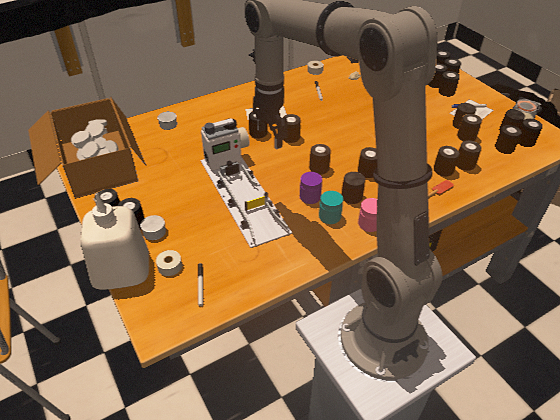

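View pics/side0.png

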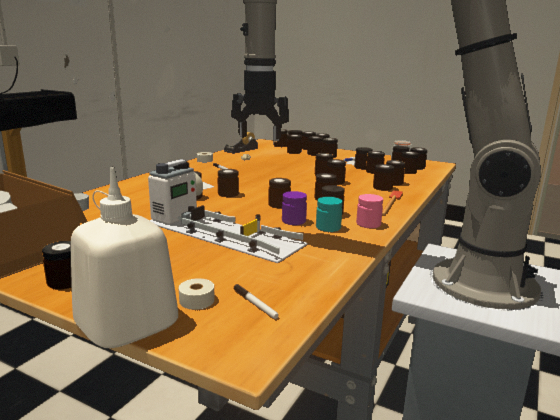

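```bash
cat > h.py <<'E'
from bench import robot
import cv2,numpy as np
from scipy.spatial.transform import Rotation as Ro
def rot(q): return Ro.from_quat(np.roll(q,-1)).as_matrix()
def world(n,d):
    c=robot.get_calibration(n);v,u=np.mgrid[:420,:560];m=np.array(c["mtx"])
    X=np.stack([(u-m[0,2])/m[0,0]*d,(v-m[1,2])/m[1,1]*d,d],-1)
    return (X-np.array(c["t"]))@np.array(c["R"])
def wrist(tag):
    s=robot.get_state();p,d=robot.camera("wrist");cv2.imwrite(f"pics/{tag}.png",p);np.save(f"pics/{tag}.npy",d)
    c=robot.get_calibration("wrist");m=np.array(c["mtx"]);T=np.array(c["tool_from_camera"])
    v,u=np.mgrid[:420,:560];a=(u-m[0,2])/m[0,0];b=(v-m[1,2])/m[1,1];r=np.hypot(a,b)+1e-9
    k=np.tan(np.minimum(r,1.5))/r*d
    X=np.stack([a*k,b*k,d],-1)@T[:3,:3].T+T[:3,3]
    W=X@rot(s["ee_rot"]).T+s["ee_pos"];np.save(f"pics/{tag}_W.npy",W);return p,d,W
def topdown(p,W,ok,x0,x1,y0,y1,s=1.):
    # pixel: col = (y1-y)/s, row=(x1-x)/s ; keeps highest
    H=int((x1-x0)/s);B=int((y1-y0)/s);o=np.zeros((H,B,3),np.uint8)
    q=W[ok];c=p[ok];i=np.argsort(q[:,2]);q=q[i];c=c[i]
    r=((x1-q[:,0])/s).astype(int);k=((y1-q[:,1])/s).astype(int);g=(r>=0)&(r<H)&(k>=0)&(k<B)
    o[r[g],k[g]]=c[g];return o
E
python3 - <<'E'
from h import *
p,d,W=wrist("w0")
P=cv2.imread("pics/scene0.png");D=np.load("pics/scene0.npy");S=world("scene",D)
print({k:np.round(v,3).tolist() for k,v in robot.get_calibration("wrist").items()})
for n,pp,dd,WW in(("wrist",p,d,W),("scene",P,D,S)):
    ok=(dd>0)&(WW[...,2]>68)&(WW[...,2]<86)&(WW[...,0]>250)&(WW[...,0]<1000)&(abs(WW[...,1])<700)
    nl,L,st,ce=cv2.connectedComponentsWithStats(ok.astype(np.uint8))
    for i in range(1,nl):
        if st[i,4]>40:
            q=WW[L==i];print(n,ce[i].round(),st[i,4],"mid",((q.min(0)+q.max(0))/2).round(),"z",np.median(q[:,2]).round(1),pp[L==i].mean(0).round())
cv2.imwrite("pics/wbig.png",cv2.resize(p,None,fx=1.42,fy=1.42))
cv2.imwrite("pics/crop.png",cv2.resize(P[90:250,190:400],None,fx=3.7,fy=3.7,interpolation=cv2.INTER_CUBIC))
for u,v in[(169,263),(153,227),(200,285),(260,200),(240,215),(280,228)]:print(u,v,S[v,u].round())
E
```

```text
{'mtx': [[325.192, 0.0, 284.291], [0.0, 325.192, 211.412], [0.0, 0.0, 1.0]], 'tool_from_camera': [[0.0, -0.963, -0.271, 69.413], [1.0, 0.0, 0.0, -0.702], [-0.0, -0.271, 0.963, 31.771], [0.0, 0.0, 0.0, 1.0]]}
wrist [483. 173.] 998 mid [761.  29.  77.] z 78.3 [63. 68. 74.]
wrist [140. 287.] 166 mid [ 388. -104.   73.] z 76.0 [118. 123.  67.]
wrist [246. 303.] 2558 mid [ 507. -119.   73.] z 76.1 [124.  62. 109.]
wrist [527. 300.] 1164 mid [ 879. -140.   73.] z 76.3 [77. 84. 92.]
wrist [347. 354.] 41 mid [ 625. -194.   73.] z 72.0 [24. 31. 41.]
wrist [122. 366.] 111 mid [ 330. -229.   76.] z 76.3 [142. 122. 208.]
wrist [452. 371.] 173 mid [ 783. -242.   74.] z 76.2 [45. 48. 54.]
scene [253. 117.] 64 mid [ 883. -121.   75.] z 75.7 [49. 59. 74.]
scene [293. 120.] 155 mid [ 799. -230.   75.] z 76.8 [ 78.  96. 119.]
scene [137. 148.] 43 mid [916. 285.  77.] z 78.5 [30. 52. 77.]
scene [111. 143.] 43 mid [979. 348.  75.] z 72.8 [150. 168. 187.]
scene [227. 149.] 182 mid [787.  29.  77.] z 77.6 [ 76.  88. 102.]
scene [471. 147.] 236 mid [ 378. -655.   76.] z 76.7 [ 73.  89. 111.]
scene [321. 15
[... 187 characters left out ...]
6. 106.]
scene [102. 176.] 408 mid [842. 415.  77.] z 77.1 [30. 60. 93.]
scene [311. 179.] 285 mid [ 505. -119.   76.] z 75.9 [136.  61. 132.]
scene [354. 179.] 285 mid [ 440. -233.   75.] z 76.3 [49. 61. 82.]
scene [108. 196.] 233 mid [739. 429.  76.] z 76.1 [ 88.  99. 112.]
scene [332. 199.] 311 mid [ 404. -123.   75.] z 76.4 [136. 149.  50.]
scene [131. 204.] 220 mid [668. 390.  75.] z 76.4 [ 83.  92. 103.]
scene [370. 206.] 242 mid [ 322. -203.   76.] z 76.3 [138. 116. 226.]
scene [119. 265.] 345 mid [499. 477.  77.] z 76.7 [ 89. 104. 119.]
169 263 [454. 365.  31.]
153 227 [602. 354.  28.]
200 285 [361. 319.  12.]
260 200 [541.  39.  34.]
240 215 [539. 109.   7.]
280 228 [435.  32.   5.]
```

View pics/wbig.png

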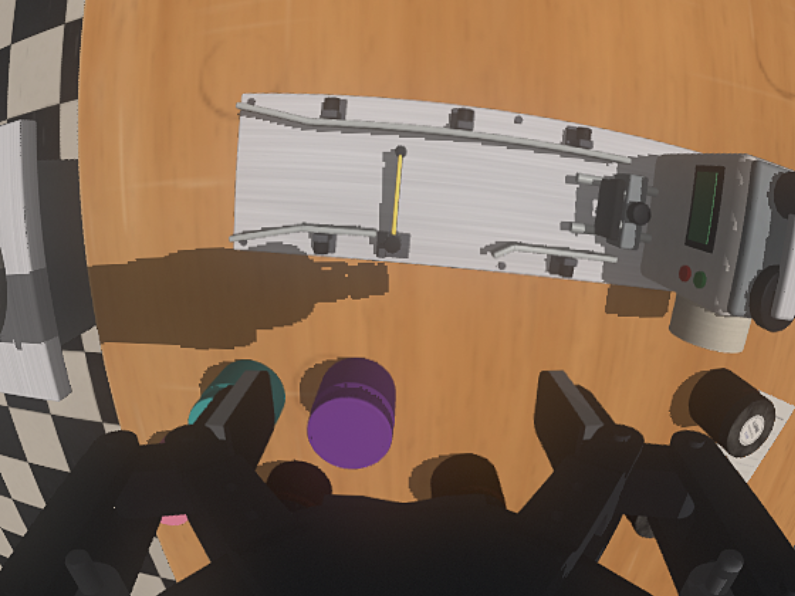

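View pics/crop.png

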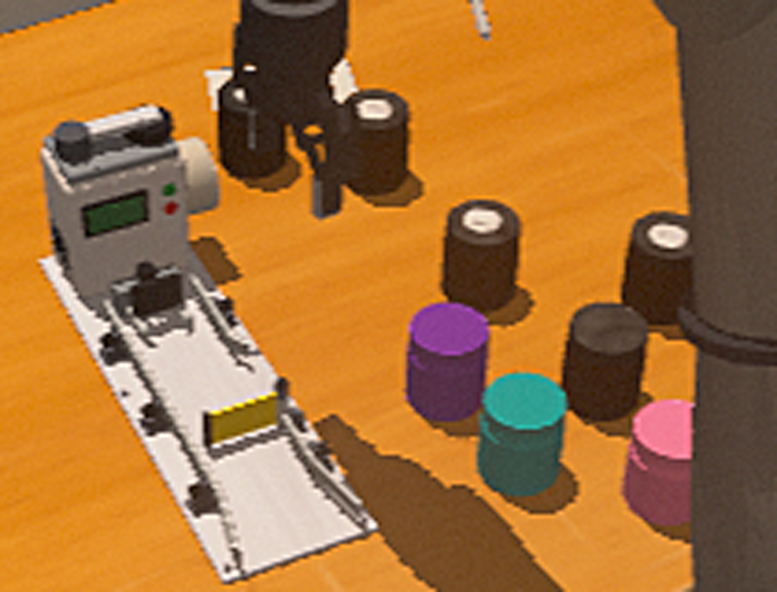

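The picture shows the station (gate at wrist-crop px (397,195)). There are three jars to its right in the scene picture. (354,183) has a plain black lid, while (321,151) and (369,154) carry white stickers, as the enlarged crop confirms. The purple, teal and pink ones are decoys. The target is (354,183), at world (440,-233), with its lid at z≈76.

Run:
```python
from h import *
for n,tag in(("wrist","w0"),("scene","scene0")):
    p=cv2.imread(f"pics/{tag}.png");d=np.load(f"pics/{tag}.npy")
    W=np.load("pics/w0_W.npy") if n=="wrist" else world("scene",d)
    hsv=cv2.cvtColor(p,cv2.COLOR_BGR2HSV);x,y,z=W[...,0],W[...,1],W[...,2]
    roi=(d>0)&(x>380)&(x<860)&(y>-70)&(y<160)
    yel=roi&(hsv[...,1]>150)&(hsv[...,0]>22)&(hsv[...,0]<35)&(hsv[...,2]>90)&(z>15)&(z<52)
    q=W[yel];print(n,"leaf",yel.sum(),q.min(0).round(1),q.max(0).round(1),cv2.fitLine(q[:,:2].astype(np.float32),cv2.DIST_HUBER,0,.01,.01).ravel().round(3))
    # plate: near edge and side edges
    pl=roi&(hsv[...,1]<70)&(hsv[...,2]>60)&(z>1)&(z<12)&(x<640)
    m=cv2.morphologyEx(pl.astype(np.uint8),cv2.MORPH_OPEN,np.ones((3,3)));q=W[m>0];print("z",np.median(q[:,2]).round(1))
    L=[];R=[];N=[]
    for a in range(440,640,8):
        g=q[(abs(q[:,0]-a)<4)]
        if len(g)>20:L.append((a,g[:,1].max()));R.append((a,g[:,1].min()))
    for b in range(-20,90,6):
        g=q[abs(q[:,1]-b)<3]
        if len(g)>5:N.append((b,g[:,0].min()))
    for nm,l in(("L",L),("R",R),("N",N)):
        l=np.array(l);c=np.polyfit(l[:,0],l[:,1],1);r=l[:,1]-np.polyval(c,l[:,0]);k=abs(r)<np.median(abs(r))*2.5+.3;c=np.polyfit(l[k,0],l[k,1],1);print(nm,c.round(4),"at540" if nm!="N" else "at40",np.polyval(c,540 if nm!="N" else 40).round(1),k.sum(),np.std(l[k,1]-np.polyval(c,l[k,0])).round(2))
    # rails tops
    ra=roi&(z>26)&(z<38)&(hsv[...,1]<90)&(x>490)&(x<535)
    for s in(y<40,y>40):
        g=W[ra&s]
        if len(g)>5:print("rail",len(g),np.polyfit(g[:,0],g[:,1],1).round(3),g[:,1].mean().round(1),g[:,0].mean().round(1),g[:,2].mean().round(1))
    # jar
    t=(d>0)&(z>72)&(z<82)&(np.hypot(x-440,y+233)<50)
    if t.sum()>50: print("jar",cv2.minEnclosingCircle(W[t][:,:2].astype(np.float32)),W[t].mean(0).round(1))
```

```text
Traceback (most recent call last):
ValueError: zero-size array to reduction operation minimum which has no identity
```

```bash
cat > st.py <<'E'
from h import *
def station(n,p,d,W):
    hsv=cv2.cvtColor(p,cv2.COLOR_BGR2HSV);x,y,z=W[...,0],W[...,1],W[...,2]
    roi=(d>0)&(x>380)&(x<860)&(y>-70)&(y<160)
    yel=roi&(hsv[...,1]>140)&(hsv[...,0]>20)&(hsv[...,0]<36)&(hsv[...,2]>90)&(z>30)&(z<56)
    q=W[yel];print(n,"leaf",yel.sum())
    if len(q)>5:print(q.min(0).round(1),q.max(0).round(1),cv2.fitLine(q[:,:2].astype(np.float32),cv2.DIST_HUBER,0,.01,.01).ravel().round(3))
    pl=roi&(hsv[...,1]<70)&(hsv[...,2]>60)&(z>1)&(z<12)&(x<640)
    m=cv2.morphologyEx(pl.astype(np.uint8),cv2.MORPH_OPEN,np.ones((3,3)));q=W[m>0];print("z",np.median(q[:,2]).round(1))
    L=[];R=[];N=[]
    for a in range(440,640,8):
        g=q[(abs(q[:,0]-a)<4)]
        if len(g)>20:L.append((a,g[:,1].max()));R.append((a,g[:,1].min()))
    for b in range(-20,90,6):
        g=q[abs(q[:,1]-b)<3]
        if len(g)>5:N.append((b,g[:,0].min()))
    for nm,l in(("L",L),("R",R),("N",N)):
        if len(l)<4: continue
        l=np.array(l);c=np.polyfit(l[:,0],l[:,1],1);r=l[:,1]-np.polyval(c,l[:,0]);k=abs(r)<np.median(abs(r))*2.5+.3;c=np.polyfit(l[k,0],l[k,1],1);print(nm,c.round(4),"at540" if nm!="N" else "at40",np.polyval(c,540 if nm!="N" else 40).round(1),k.sum(),np.std(l[k,1]-np.polyval(c,l[k,0])).round(2))
    ra=roi&(z>26)&(z<38)&(hsv[...,1]<90)&(x>490)&(x<535)
    for s in(y<40,y>40):
        g=W[ra&s]
        if len(g)>5:print("rail",len(g),np.polyfit(g[:,0],g[:,1],1).round(3),g[:,1].mean().round(1),g[:,0].mean().round(1),g[:,2].mean().round(1))
E
python3 - <<'E'
from st import *
p=cv2.imread("pics/w0.png");d=np.load("pics/w0.npy");W=np.load("pics/w0_W.npy")
for v in(115,135,155):
  for u in(277,279,281,283):print(p[v,u],W[v,u].round())
station("wrist",p,d,W)
p=cv2.imread("pics/scene0.png");d=np.load("pics/scene0.npy");W=world("scene",d)
station("scene",p,d,W)
t=(d>0)&(W[...,2]>72)&(W[...,2]<82)&(np.hypot(W[...,0]-440,W[...,1]+233)<50)
print("jar",cv2.minEnclosingCircle(W[t][:,:2].astype(np.float32)),W[t].mean(0).round(1))
E
```

```text
[109 110 113] [540.  77.   5.]
[108 102 104] [542.  77.   6.]
[106 212 230] [545.  77.  44.]
[165 163 165] [547.  77.   4.]
[109 103 105] [540.  55.   4.]
[105 213 235] [543.  56.  43.]
[120 127 134] [545.  55.  14.]
[193 194 198] [547.  55.   5.]
[100 203 235] [541.  36.  44.]
[107 138 152] [543.  36.  42.]
[188 189 194] [545.  32.   5.]
[187 188 193] [547.  32.   3.]
wrist leaf 64
[540.   27.   41.9] [545.1  81.6  45.6] [7.70000e-02 9.97000e-01 5.42316e+02 5.02930e+01]
z 5.0
L [-8.750000e-02  1.772646e+02] at540 130.0 24 0.36
R [-0.0894 46.7876] at540 -1.5 24 0.4
N [ -0.4943 439.6472] at40 419.9 16 22.97
rail 180 [-1.5000e-02  3.4225e+01] 26.4 507.8 30.5
rail 338 [ -0.357 292.714] 112.0 506.1 29.9
scene leaf 70
[535.8  25.2  30.5] [548.3  81.6  49.1] [8.4000e-02 9.9600e-01 5.4136e+02 5.6123e+01]
z 5.5
L [-9.400000e-02  1.793969e+02] at540 128.7 21 1.23
R [ -0.2073 127.9419] at540 16.0 22 7.31
N [7.640000e-02 4.028321e+02] at40 405.9 14 1.45
rail 25 [-0.077 64.845] 25.1 513.1 30.6
rail 29 [-2.08000e-01  2.14999e+02] 109.0 508.5 30.1
jar ((442.2818908691406, -231.93980407714844), 35.6459846496582) [ 438.7 -230.7   76.7]
```

>>> {"name": "send_rows", "arguments": {
  "commands": [
    [[-1,-0.25,-0.13,0.05,-0.1],[-1,-0.5,-0.27,0.1,-0.2],[-1,-0.75,-0.4,0.15,-0.3],[-1,-1,-0.53,0.2,-0.4],[-1,-1,-0.53,0.2,-0.5],[-1,-1,-0.53,0.2,-0.6],[-1,-1,-0.53,0.2,-0.7],[-1,-1,-0.53,0.2,-0.8],[-1,-1,-0.53,0.2,-0.9],[-1,-1,-0.53,0.2,-0.944],[-1,-1,-0.53,0.2,-0.944],[-1,-1,-0.53,0.2,-0.944]]
  ]
}}

```text
clock: 1.35
ee_pos: [443.8, -200.0, 364.4]
ee_rot: [-0.0, 0.044, 0.999, 0.0]
contact_force: [1.0, -0.6, -0.4]
gripper_width: 85.2
finger_force: 0.0
```

```bash
cat > jar.py <<'E'
from h import *
def jar(tag,x0,y0,zt=78):
    s=robot.get_state();p,d,W=wrist(tag);R=rot(s["ee_rot"])
    print("tcp",s["ee_pos"].round(1),"R",R.round(3).tolist(),"F",s["contact_force"].round(1),"w",round(s["gripper_width"],1),"t",s["clock"])
    t=(d>0)&(abs(W[...,2]-zt)<6)&(np.hypot(W[...,0]-x0,W[...,1]-y0)<55)
    q=W[t];print(t.sum(),q.mean(0).round(1),q.min(0).round(1),q.max(0).round(1),cv2.minEnclosingCircle(q[:,:2].astype(np.float32)))
    return p,d,W
E
python3 - <<'E'
from jar import *
p,d,W=jar("w1",440,-232)
cv2.imwrite("pics/w1b.png",p)
E
```

```text
tcp [ 443.8 -200.   364.4] R [[-0.996, 0.088, -0.001], [0.088, 0.996, 0.0], [0.001, 0.0, -1.0]] F [ 1.  -0.6 -0.4] w 85.2 t 1.35
4737 [ 440.5 -231.5   76.2] [ 408.5 -264.7   72.1] [ 474.4 -199.2   79. ] ((441.57666015625, -231.82318115234375), 33.08341598510742)
```

View pics/w1b.png

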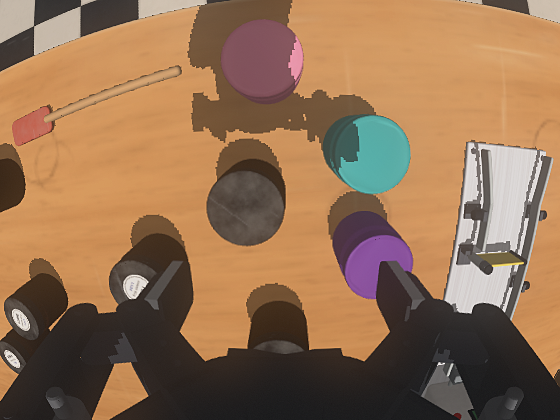

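The wrist view shows the target's plain dark lid at (245,208), centred at (441,-232) with r=33.1. The stickered jar at (147,275) is clear of the fingers. I'm descending now.

>>> {"name": "send_rows", "arguments": {
  "commands": [
    [[-1,0,-0.16,0.1,0],[-1,0,-0.16,0.25,0],[-1,0,-0.16,0.4,0],[-1,0,-0.16,0.55,0],[-1,0,-0.16,0.65,0],[-1,0,-0.16,0.7,0],[-1,0,-0.16,0.7,0],[0,0,-0.16,0.7,0],[1,0,-0.16,0.7,0],[1,0,-0.16,0.7,0],[1,0,-0.16,0.7,0],[1,0,-0.16,0.7,0]]
  ],
  "newtons": 30
}}

```text
clock: 2.6
ee_pos: [442.1, -232.3, 226.4]
ee_rot: [0.002, 0.044, 0.999, -0.001]
contact_force: [-0.2, -0.1, 6.2]
gripper_width: 65.9
finger_force: 34.2
```

>>> {"name": "send_rows", "arguments": {
  "commands": [
    [[1,0,0,0,0],[1,0,0,0,0],[1,0,0,-0.03,0],[1,0,0,-0.1,0],[1,0,0,-0.2,0],[1,0,0,-0.35,0],[1,0,0,-0.5,0],[1,0,0,-0.5,0],[1,0,0,-0.5,0]]
  ]
}}

```text
clock: 3.5
ee_pos: [441.0, -231.7, 324.9]
ee_rot: [0.0, 0.044, 0.999, -0.0]
contact_force: [-1.2, -0.6, -1.8]
gripper_width: 65.7
finger_force: 34.0
```

>>> {"name": "send_rows", "arguments": {
  "commands": [
    [[1,0,0.05,0,0],[1,0,0.15,0,0],[1,0,0.3,0,0],[1,0,0.45,0,0],[1,0,0.6,0,0],[1,0,0.75,0,0],[1,0,0.88,0,0],[1,0,0.96,0,0],[1,0,1,0,0],[1,0,1,0,0]]
  ]
}}

```text
clock: 4.5
ee_pos: [458.2, -31.1, 323.6]
ee_rot: [-0.001, 0.042, 0.999, 0.0]
contact_force: [-0.1, 0.2, -1.9]
gripper_width: 65.8
finger_force: 33.9
```

>>> {"name": "send_rows", "arguments": {
  "commands": [
    [[1,0,0.05,0,0],[1,0,0.15,0,0],[1,0,0.3,0,0],[1,0,0.42,0,0],[1,0,0.5,0,0],[1,-0.005,0.52,0,0],[1,-0.005,0.52,0,0],[1,-0.005,0.52,0,0]]
  ]
}}

```text
clock: 5.3
ee_pos: [469.0, 69.3, 324.5]
ee_rot: [-0.0, 0.045, 0.999, -0.001]
contact_force: [0.3, -1.2, -1.9]
gripper_width: 65.8
finger_force: 33.9
```

Run:
```python
from jar import *
from st import station
p,d,W=jar("w2",468,71,178)
station("w",p,d,W)
cv2.imwrite("pics/w2b.png",p)
```

```text
tcp [469.   69.3 324.5] R [[-0.996, 0.09, -0.0], [0.09, 0.996, -0.001], [0.0, -0.001, -1.0]] F [ 0.3 -1.2 -1.9] w 65.8 t 5.3
17491 [464.9  70.2 174.5] [435.5  23.9 172. ] [501.1 116.9 184. ] ((461.7040710449219, 70.4123764038086), 46.7063102722168)
w leaf 0
z 5.1
L [-9.090000e-02  1.792149e+02] at540 130.1 12 0.36
R [-0.0896 47.0375] at540 -1.4 10 0.43
N [-9.160000e-02  4.140966e+02] at40 410.4 15 9.69
rail 112 [8.1000e-02 8.3729e+01] 123.6 494.0 28.5
```

View pics/w2b.png

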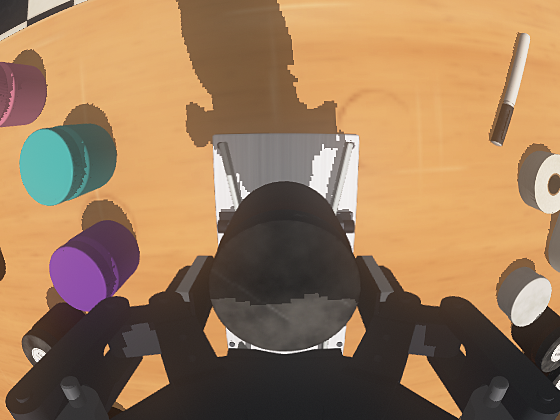

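The jar is held centred over the lane; lid centre is about (285,270), with the plate on both sides. I'm lowering it.

>>> {"name": "send_rows", "arguments": {
  "commands": [
    [[1,0,0.005,0.05,0],[1,0,0.005,0.15,0],[1,0,0.005,0.27,0],[1,0,0.005,0.37,0],[1,0,0.005,0.42,0],[1,0,0.005,0.44,0],[1,0,0.005,0.44,0],[1,0,0.005,0.44,0]]
  ]
}}

```text
clock: 6.15
ee_pos: [469.6, 71.9, 237.5]
ee_rot: [0.001, 0.044, 0.999, 0.0]
contact_force: [-0.1, -0.9, -1.0]
gripper_width: 65.8
finger_force: 33.9
```

>>> {"name": "send_rows", "arguments": {
  "commands": [
    [[1,0,0,0.005,0],[1,0,0,0.01,0],[1,0,0,0.01,0],[1,0,0,0.01,0]]
  ]
}}

```text
clock: 6.55
ee_pos: [469.0, 71.9, 234.9]
ee_rot: [0.0, 0.044, 0.999, 0.0]
contact_force: [0.4, -0.4, -1.5]
gripper_width: 65.8
finger_force: 33.9
```

>>> {"name": "send_rows", "arguments": {
  "commands": [
    [[1,0,0,0.005,0],[1,0,0,0.01,0],[1,0,0,0.01,0],[1,0,0,0.01,0]]
  ]
}}

```text
clock: 6.95
ee_pos: [469.0, 71.9, 232.6]
ee_rot: [-0.0, 0.044, 0.999, -0.0]
contact_force: [-0.1, 0.0, -0.8]
gripper_width: 65.5
finger_force: 33.9
```

>>> {"name": "send_rows", "arguments": {
  "commands": [
    [[1,0,-0.005,0.005,0],[1,0,-0.005,0.005,0],[1,0,-0.005,0.005,0]]
  ]
}}

```text
clock: 7.25
ee_pos: [469.3, 71.3, 232.4]
ee_rot: [0.001, 0.044, 0.999, 0.0]
contact_force: [-0.7, 1.0, 5.0]
gripper_width: 65.9
finger_force: 34.3
```

>>> {"name": "send_rows", "arguments": {
  "commands": [
    [[1,0,0,0.005,0],[1,0,0,0.005,0],[1,0,0,0.005,0]]
  ]
}}

```text
clock: 7.55
ee_pos: [469.3, 71.3, 232.3]
ee_rot: [0.001, 0.044, 0.999, 0.0]
contact_force: [-3.3, 0.1, 10.8]
gripper_width: 65.7
finger_force: 35.2
```

>>> {"name": "send_rows", "arguments": {
  "commands": [
    [[-1,0,0,0,0],[-1,0,0,0,0],[-1,0,0,0,0],[-1,0,0,-0.01,0],[-1,0,0,-0.01,0],[-1,0,0,-0.01,0],[-1,0,0,-0.01,0]]
  ]
}}

```text
clock: 8.25
ee_pos: [468.9, 70.9, 232.7]
ee_rot: [-0.0, 0.044, 0.999, -0.0]
contact_force: [0.7, 0.5, -0.7]
gripper_width: 85.5
finger_force: 0.0
```

Run:
```python
from jar import *
p,d,W=jar("w3",468,71,84)
q=cv2.imwrite("pics/w3b.png",p)
s,_=robot.camera("side");cv2.imwrite("pics/s3.png",cv2.resize(s[160:280,120:330],None,fx=3.8,fy=3.8))
```

```text
tcp [468.9  70.9 232.7] R [[-0.996, 0.088, -0.0], [0.088, 0.996, -0.0], [0.0, -0.0, -1.0]] F [ 0.7  0.5 -0.7] w 85.5 t 8.25
17476 [465.4  72.3  82.3] [436.   17.2  78. ] [501.1 125.9  90. ] ((461.6479797363281, 71.52133178710938), 54.57063674926758)
```

View pics/s3.png

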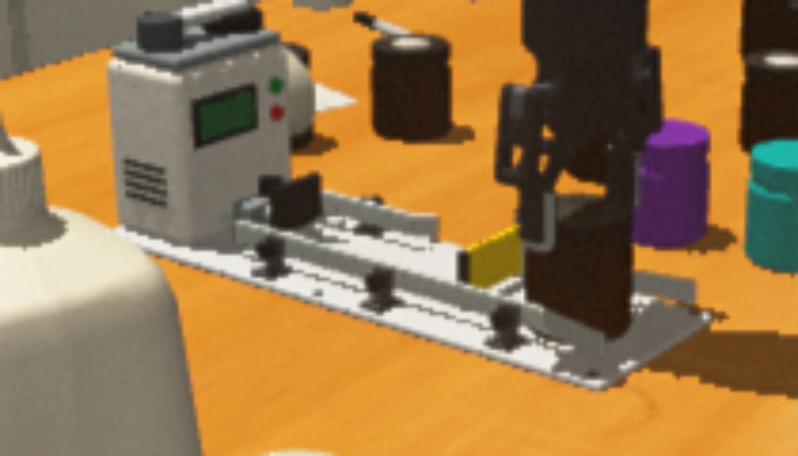

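The jar stands upright between the rails at about (580,270), before the yellow gate, with the fingertips at lid height above the rails and pin. I'm regripping it.

>>> {"name": "send_rows", "arguments": {
  "commands": [
    [[0,0,0,0,0],[1,0,0,0,0],[1,0,0,0,0],[1,0,0,0,0],[1,0,0,0,0],[1,0,0,0,0]]
  ],
  "newtons": 30
}}

```text
clock: 8.95
ee_pos: [469.1, 70.9, 233.1]
ee_rot: [0.0, 0.044, 0.999, 0.0]
contact_force: [-1.7, -0.2, 6.5]
gripper_width: 65.8
finger_force: 33.4
```

>>> {"name": "send_rows", "arguments": {
  "commands": [
    [[1,0,0,-0.005,0],[1,0,0,-0.005,0],[1,0,0,-0.005,0]]
  ]
}}

```text
clock: 9.25
ee_pos: [468.5, 70.8, 233.2]
ee_rot: [-0.001, 0.044, 0.999, -0.0]
contact_force: [0.0, 0.2, -0.7]
gripper_width: 65.9
finger_force: 33.7
```

>>> {"name": "send_rows", "arguments": {
  "commands": [
    [[1,-0.03,0,0,0],[1,-0.07,0,0,0],[1,-0.12,0,0,0],[1,-0.17,0,0,0],[1,-0.22,0,0,0],[1,-0.27,0,0,0],[1,-0.32,0,0,0],[1,-0.36,0,0,0],[1,-0.39,0,0,0],[1,-0.4,0,0,0],[1,-0.4,0,0,0]]
  ]
}}

```text
clock: 10.35
ee_pos: [549.1, 64.6, 233.6]
ee_rot: [0.001, 0.044, 0.999, 0.001]
contact_force: [-0.3, 2.7, -1.4]
gripper_width: 65.9
finger_force: 33.7
```

>>> {"name": "send_rows", "arguments": {
  "commands": [
    [[1,-0.03,0,0,0],[1,-0.07,0,0,0],[1,-0.11,0,0,0],[1,-0.15,0,0,0],[1,-0.19,0,0,0],[1,-0.23,0,0,0],[1,-0.27,0,0,0],[1,-0.3,0,0,0],[1,-0.32,0,0,0],[1,-0.32,0,0,0]]
  ]
}}

```text
clock: 11.35
ee_pos: [613.2, 58.0, 233.7]
ee_rot: [0.001, 0.044, 0.999, 0.0]
contact_force: [0.8, 1.7, -1.7]
gripper_width: 65.7
finger_force: 33.7
```

>>> {"name": "send_rows", "arguments": {
  "commands": [
    [[1,-0.03,0,0.003,0],[1,-0.06,0,0.003,0],[1,-0.09,0,0.003,0],[1,-0.12,0,0.003,0],[1,-0.135,0,0.003,0],[1,-0.135,0,0.003,0],[1,-0.135,0,0.003,0]]
  ]
}}

```text
clock: 12.05
ee_pos: [639.4, 55.0, 233.2]
ee_rot: [0.0, 0.044, 0.999, -0.001]
contact_force: [0.1, 0.0, -0.1]
gripper_width: 66.0
finger_force: 33.9
```

>>> {"name": "send_rows", "arguments": {
  "commands": [
    [[1,-0.01,0,0,0],[1,-0.015,0,0,0],[1,-0.015,0,0,0]]
  ]
}}

```text
clock: 12.35
ee_pos: [642.2, 55.5, 233.2]
ee_rot: [-0.0, 0.044, 0.999, -0.0]
contact_force: [-0.1, -0.1, 1.5]
gripper_width: 66.2
finger_force: 34.0
```

Run:
```python
from jar import *
p,d,W=jar("w4",640,55,84)
a,dd=robot.camera("side");cv2.imwrite("pics/s4.png",cv2.resize(a[160:280,120:330],None,fx=3.8,fy=3.8,interpolation=cv2.INTER_CUBIC))
S=world("scene",robot.camera("scene")[1])
# pad face: station x profile of points z 19-53 above lane
o=np.array([543.4,64.]);e=np.array([.9961,-.0884]);n=np.array([.0884,.9961])
for nm,Q in(("scene0",world("scene",np.load("pics/scene0.npy"))),("w0",np.load("pics/w0_W.npy"))):
    sx=(Q[...,:2]-o)@e;sy=(Q[...,:2]-o)@n
    for a,b in((24,36),(36,48),(48,58)):
        m=(abs(sy)<20)&(Q[...,2]>a)&(Q[...,2]<b)&(sx>110)&(sx<205)
        if m.sum()>5:print(nm,a,m.sum(),np.percentile(sx[m],[2,10,50]).round(1))
```

```text
tcp [642.2  55.5 233.2] R [[-0.996, 0.088, -0.0], [0.088, 0.996, -0.0], [0.0, -0.0, -1.0]] F [-0.1 -0.1  1.5] w 66.2 t 12.35
17331 [638.6  56.4  82.3] [609.3   9.9  78. ] [675.1 103.3  90. ] ((635.251708984375, 56.60731506347656), 46.906002044677734)
scene0 24 40 [154.3 157.2 161.5]
scene0 36 63 [155.7 158.6 162.7]
scene0 48 41 [154.8 158.  165.1]
w0 24 253 [159.7 160.  160.9]
w0 36 518 [159.8 160.2 180.5]
w0 48 435 [160.  160.7 165.4]
```

View pics/s4.png

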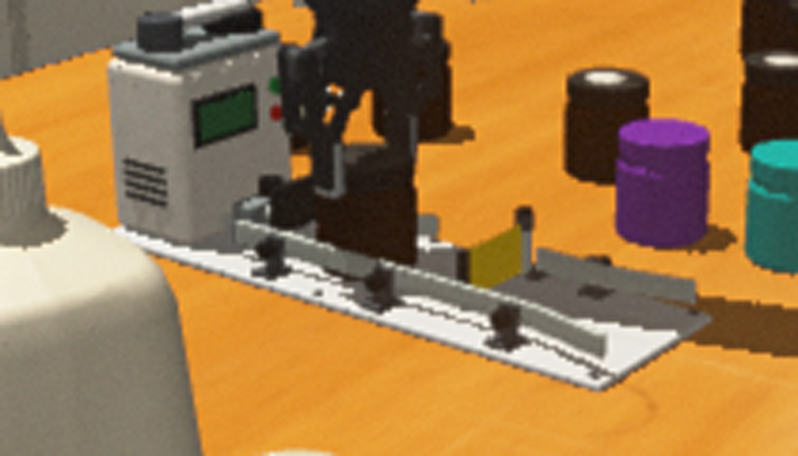

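The jar is at station x≈99, past the gate, which has nearly closed behind it at about (490,260). The pad face measures x≈160, so I expect contact near 126.

>>> {"name": "send_rows", "arguments": {
  "commands": [
    [[1,-0.03,0,0,0],[1,-0.06,0,0,0],[1,-0.085,0,0,0],[1,-0.1,0,0,0],[1,-0.105,0,0,0],[1,-0.105,0,0,0],[1,-0.105,0,0,0]]
  ]
}}

```text
clock: 13.2
ee_pos: [663.5, 53.8, 233.3]
ee_rot: [0.001, 0.044, 0.999, 0.0]
contact_force: [0.8, 1.0, 1.5]
gripper_width: 65.3
finger_force: 34.1
```

>>> {"name": "send_rows", "arguments": {
  "commands": [
    [[1,-0.005,0,0,0],[1,-0.01,0,0,0],[1,-0.01,0,0,0]]
  ]
}}

```text
clock: 13.5
ee_pos: [665.1, 53.7, 233.2]
ee_rot: [-0.0, 0.044, 0.999, 0.0]
contact_force: [-0.5, 0.8, 4.1]
gripper_width: 65.7
finger_force: 34.1
```

>>> {"name": "send_rows", "arguments": {
  "commands": [
    [[1,-0.005,0,0,0],[1,-0.005,0,0,0]]
  ]
}}

```text
clock: 13.7
ee_pos: [666.2, 53.5, 233.2]
ee_rot: [0.0, 0.044, 0.999, 0.0]
contact_force: [-0.7, -0.8, 3.9]
gripper_width: 65.8
finger_force: 34.2
```

>>> {"name": "send_rows", "arguments": {
  "commands": [
    [[1,-0.005,0,0,0],[1,-0.005,0,0,0]]
  ]
}}

```text
clock: 13.9
ee_pos: [667.3, 53.4, 233.2]
ee_rot: [0.0, 0.044, 0.999, 0.0]
contact_force: [-1.3, 0.1, 4.3]
gripper_width: 65.8
finger_force: 34.2
```

>>> {"name": "send_rows", "arguments": {
  "commands": [
    [[1,-0.005,0,-0.002,0],[1,-0.005,0,-0.002,0],[1,-0.005,0,-0.002,0]]
  ]
}}

```text
clock: 14.2
ee_pos: [668.2, 53.3, 233.3]
ee_rot: [0.0, 0.044, 0.999, -0.0]
contact_force: [-1.0, 0.6, 2.2]
gripper_width: 66.0
finger_force: 34.1
```

>>> {"name": "send_rows", "arguments": {
  "commands": [
    [[1,-0.005,0,0,0],[1,-0.005,0,0,0],[1,-0.005,0,0,0]]
  ]
}}

```text
clock: 14.5
ee_pos: [669.1, 53.2, 233.3]
ee_rot: [-0.0, 0.044, 0.999, -0.0]
contact_force: [-0.5, 0.7, 1.5]
gripper_width: 65.4
finger_force: 34.0
```

>>> {"name": "send_rows", "arguments": {
  "commands": [
    [[1,-0.004,0,0,0],[1,-0.004,0,0,0],[1,-0.004,0,0,0]]
  ]
}}

```text
clock: 14.8
ee_pos: [669.8, 53.1, 233.3]
ee_rot: [-0.0, 0.044, 0.999, -0.0]
contact_force: [-0.9, 0.1, 2.1]
gripper_width: 65.7
finger_force: 34.0
```

>>> {"name": "send_rows", "arguments": {
  "commands": [
    [[1,-0.004,0,0,0],[1,-0.004,0,0,0],[1,-0.004,0,0,0]]
  ]
}}

```text
clock: 15.1
ee_pos: [670.3, 53.1, 233.3]
ee_rot: [-0.001, 0.044, 0.999, -0.0]
contact_force: [-3.3, -0.0, 2.6]
gripper_width: 65.3
finger_force: 34.1
```

>>> {"name": "send_rows", "arguments": {
  "commands": [
    [[1,-0.004,0,0,0],[1,-0.004,0,0,0],[1,-0.004,0,0,0]]
  ]
}}

```text
clock: 15.4
ee_pos: [670.9, 53.1, 233.3]
ee_rot: [-0.001, 0.044, 0.999, -0.0]
contact_force: [-6.0, -0.9, 3.7]
gripper_width: 65.5
finger_force: 34.2
```

>>> {"name": "send_rows", "arguments": {
  "commands": [
    [[1,-0.003,0,0,0],[1,-0.003,0,0,0],[1,-0.003,0,0,0]]
  ]
}}

```text
clock: 15.7
ee_pos: [671.2, 53.1, 233.4]
ee_rot: [-0.002, 0.044, 0.999, -0.0]
contact_force: [-5.7, -0.7, 4.1]
gripper_width: 65.7
finger_force: 34.3
```

>>> {"name": "send_rows", "arguments": {
  "commands": [
    [[1,-0.002,0,0,0],[1,-0.002,0,0,0],[1,-0.002,0,0,0],[1,-0.002,0,0,0]]
  ]
}}

```text
clock: 16.1
ee_pos: [671.5, 53.1, 233.4]
ee_rot: [-0.002, 0.044, 0.999, -0.0]
contact_force: [-6.3, -0.1, 4.5]
gripper_width: 66.1
finger_force: 34.3
```

>>> {"name": "send_rows", "arguments": {
  "commands": [
    [[1,-0.001,0,0,0],[1,-0.001,0,0,0],[1,-0.001,0,0,0]]
  ]
}}

```text
clock: 16.4
ee_pos: [671.6, 53.1, 233.4]
ee_rot: [-0.002, 0.044, 0.999, -0.0]
contact_force: [-6.3, 0.1, 5.1]
gripper_width: 65.8
finger_force: 34.3
```

>>> {"name": "send_rows", "arguments": {
  "commands": [
    [[1,-0.002,0,0,0],[1,-0.002,0,0,0],[1,-0.002,0,0,0],[1,-0.002,0,0,0],[1,-0.002,0,0,0],[1,-0.002,0,0,0]]
  ]
}}

```text
clock: 17.0
ee_pos: [671.8, 53.1, 233.4]
ee_rot: [-0.002, 0.044, 0.999, -0.0]
contact_force: [-7.5, 0.1, 5.1]
gripper_width: 65.7
finger_force: 34.4
```

>>> {"name": "send_rows", "arguments": {
  "commands": [
    [[1,-0.001,0,0,0],[1,-0.001,0,0,0],[1,-0.001,0,0,0],[1,-0.001,0,0,0]]
  ]
}}

```text
clock: 17.4
ee_pos: [671.9, 53.0, 233.4]
ee_rot: [-0.002, 0.044, 0.999, -0.0]
contact_force: [-7.4, -0.5, 5.9]
gripper_width: 65.9
finger_force: 34.4
```

It's pressed home at about 7.5 N and held, so I'm releasing and withdrawing straight up.

>>> {"name": "send_rows", "arguments": {
  "commands": [
    [[-1,0,0,0,0],[-1,0,0,0,0],[-1,0,0,0,0],[-1,0,0,0,0],[-1,0,0,0,0],[-1,0,0,-0.02,0],[-1,0,0,-0.06,0],[-1,0,0,-0.15,0],[-1,0,0,-0.3,0],[-1,0,0,-0.5,0],[-1,0,0,-0.65,0],[-1,0,0,-0.65,0]]
  ]
}}

```text
clock: 18.6
ee_pos: [674.7, 53.3, 371.2]
ee_rot: [0.007, 0.044, 0.999, 0.001]
contact_force: [0.6, 0.6, 0.9]
gripper_width: 85.5
finger_force: 0.0
```

>>> {"name": "send_rows", "arguments": {
  "commands": [
    [[-1,0.15,0,0,0],[-1,0.3,0,0,0],[-1,0.45,0,0,0],[-1,0.5,0,0,0],[-1,0.5,0,0,0],[-1,0.5,0,0,0]]
  ]
}}

```text
clock: 19.2
ee_pos: [574.6, 61.3, 363.9]
ee_rot: [0.001, 0.044, 0.999, -0.0]
contact_force: [-0.8, 0.2, -0.1]
gripper_width: 85.4
finger_force: 0.0
```

Run:
```python
from jar import *
p,d,W=jar("w5",671,53,84)
o=np.array([543.4,64.]);e=np.array([.9961,-.0884]);n=np.array([.0884,.9961])
t=(d>0)&(abs(W[...,2]-83)<4)&(np.hypot(W[...,0]-670,W[...,1]-53)<45)
c,r=cv2.minEnclosingCircle(W[t][:,:2].astype(np.float32));print("jar st",(np.array(c)-o)@e,(np.array(c)-o)@n,r)
a,dd=robot.camera("side");cv2.imwrite("pics/s5.png",cv2.resize(a[160:280,120:330],None,fx=3.8,fy=3.8,interpolation=cv2.INTER_CUBIC))
cv2.imwrite("pics/w5b.png",p)
```

```text
tcp [574.6  61.3 363.9] R [[-0.996, 0.088, 0.002], [0.088, 0.996, -0.0], [-0.002, -0.0, -1.0]] F [-0.8  0.2 -0.1] w 85.4 t 19.2
3431 [666.7  53.9  82.1] [636.   21.1  78. ] [701.4  86.3  84.6] ((669.0696411132812, 53.51277160644531), 33.085567474365234)
jar st 125.9396252130127 1.1054363294982945 32.959075927734375
```

View pics/s5.png

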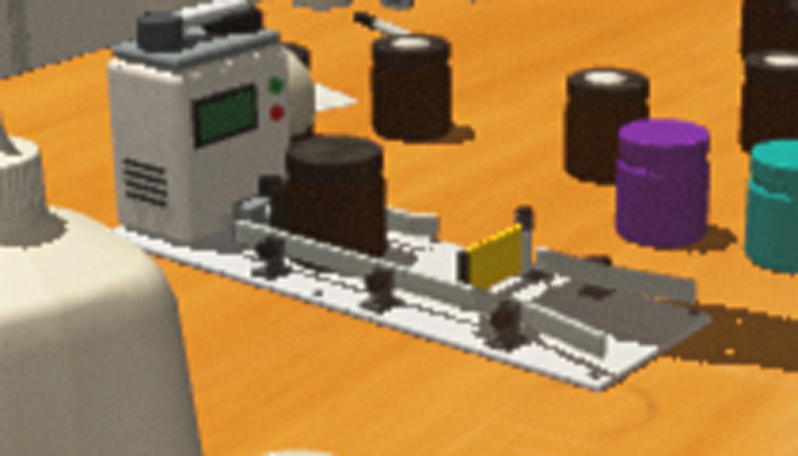

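View pics/w5b.png

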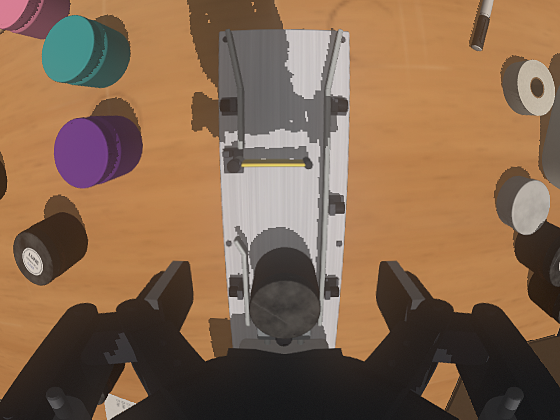

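The gate is shut straight across the lane, from (233,163) to (308,163). The jar is against the pad at (285,300), everything else is undisturbed, and the arm is clear.

```bash
python3 -c "
from bench import robot
print(robot.hand_in())"
```

```text
the job is handed in; nothing more can be done
None
```

I slid the plain-lidded jar through the gate and pressed it against the stop pad at about 7.5 N. The gate swung shut behind it, nothing else was moved, and I handed the job in at about 19 s on the robot's clock.

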